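Shake the filter, then hold the dust hood short of balance

ROBOT

A 6-joint arm with a two-finger parallel gripper is mounted at the origin on the work surface. World frame = base frame: x ahead of the robot, y to its left, z up, the work surface at z = 0. Lengths are in m, angles in rad, forces in N, time in s.
With the tool pointing down it reaches from about 0.25 to 0.725 m from the base axis. Payload 9.7 kg.
Tool frame: the origin (TCP) lies where the fingers leave the gripper's body, on its centre line; the fingertips stand 73 mm ahead of it and the grasp point (between the pads) lies 54 mm ahead of it (robot.tip_extent is the z of the fingertips in the tool frame, in m); z points along the fingers, y is the line along which they close (so a half turn about z gives the same grasp; the last joint's range is limited). The gripper opens to 85 mm and grips with 20 to 120 N. Pads are 22 mm wide; open, the fingers measure 114 mm over their backs; the gripper's body (76 mm by 85 mm) begins 54 mm behind the grasp point. The pads swing forward as they close: fully open they stand 13 mm farther back than shut.
Start: joints at [1.231, 0.087, 0.176, 1.66, 0, 1.571], TCP at [0.183, 0.519, 0.304] pointing down, gripper open.
Joint ranges: [-3.13, 3.13], [-0.85, 1.81], [-1.15, 1.24], [-2.2, 2.28], [-1.44, 1.52], [-3.14, 3.14]. Speed limits (rad/s): [2.22, 2.22, 2.57, 3.14, 3.14, 3.14].

INTERFACE

Orientations are given as a 3x3 rotation matrix whose columns are the frame's x, y, z axes.
In Python, from bench import robot gives the robot as it stands.
- The arm moves only by the tool arm_command, never from a script. Its argument "motion" is a list that holds one entry, the list of rows, each a list of 7 numbers: the gripper command: -1 is shut, 1 is fully open, values between are in proportion, then the shift along the tool's x, y, z scaled (see below), then the turn, a rotation vector about the tool's x, y, z scaled (see below). In form: [[[fingers, x, y, z, rx, ry, rz], ...]]. A call has 1 to 20 rows; each row is the pose to reach, as a shift and turn from the pose commanded when the call began, along the tool's axes at that moment; what a row does not reach only later rows make up. The controller multiplies each number of a shift by 100 mm and each number of a turn by 90 degrees. A row lasts 1/10 s, in which the tool goes at most 50 mm and 8.59 degrees, less where a joint would pass 70% of its speed; a pose out of reach is approached as far as the arm can. A call with a number of a shift or a turn outside -1 to 1 is refused whole. A call with a gripper value outside its range is refused whole. The fingers move at their own pace and stop on an object; "squeeze" is the grip in N (left out, the last holds). Time passes only in rows, so rows that repeat a pose let the fingers close. It gives the time, the measured TCP pose, the force, the opening and the grip force at its end, in the units of the state.
- robot.get_obs(): the state, without advancing time (a new reading comes with each control period).
- robot.capture(name): name is "scene" or "top"; returns (picture, depth): 420x560x3 uint8, red, green, blue; 420x560 float32, m along the optical axis (not along the pixel's ray), 0 where there is no reading.
- robot.get_calibration(name): a dict with "fx", "fy", "cx", "cy" (pixels), "k1" (the pictures are not rectified: a ray, as slopes to the right and down, at radius r is drawn at 1 + k1 r^2 times it, then the intrinsics apply), "R" (3x3) and "t" (3): a world point X has camera coordinates R X + t. Camera axes: x right, y down, z forward; pixel columns grow to the right and rows downward; lengths in m; the calibration is good to about 2 mm. A picture is of the moment at which its call begins. get_calibration takes no time and is no camera call.
- robot.sign_off(): hands the job in; it is judged then, once.
The state is a dict: "time": time; "q": joint angles; "qvel": joint speeds; "effort": joint torques, N m; "ee_pos": TCP position; "tcp_rot": TCP orientation; "ft_force": force on the tool from outside, world axes, zero at the start; "torque": the same for the moment, N m; "grip_width": finger opening in m; "gripper_force": force on a finger pad.
Only numpy, scipy, OpenCV 4.12 (cv2) and the standard library are available. Lean on these libraries where they do the work, as an engineer would, in place of code of your own. Each camera call takes 0.05 s, during which the arm holds its last target. There are 200 camera calls.

TASK

Push the red-balled filter shaker lever over to its stop and let it spring back; then lift the dust box's sprung hood up past its balance point and, without letting it fall open, bring it back and hold it still about ten degrees short of balance, where it would drop shut if let go. Finish while holding the hood there, so that someone can look at the dust; leave the lever at rest and everything else on the bench where it is.

Things in the scene. Friction and masses are not known exactly. Their poses are not given: they have to be found in the camera images.
- hood_hinge (a point): Middle of the hood's hinge line, 70 mm above the bench, on the far top edge of the dust box: a green tray 200 deep x 280 wide x 70 high, bolted down on a 240 x 320 flange. Axes are the box's: x points level from the handle side to the hinge (away from the robot, give or take the box's yaw), y lies along the hinge, z up. Does not move with the hood.
- hood_handle (a point): Middle of the hood's yellow handle, a round bar 12 mm thick, 160 long, parallel to the hinge, 52 mm clear of the hood's front face (centre to face). Hood shut, it lies 252 mm before the hinge line (box -x) and 30 mm above it; it swings with the hood. Hood: green cover 200 deep x 280 wide with clear top, 86 mm higher than the hinge (98 at a steel bar near the rear).
- hood (a joint): Opening angle of the hood, rad: 0 shut, grows as the handle rises and goes over away from the robot; 1.65 open stop. Weight and spring balance at 1.05 (60 degrees open): below it the hood falls shut by itself, above it falls open; no friction holds it, only light damping. At the handle, lifting takes 3 to 5 N when shut and under 1 N near balance.
- shaker_ball (a point): Centre of the red ball (34 mm across) at the tip of the filter's steel lever (rod 12 mm thick, 100 mm from pivot to ball). Filter: green canister 96 across, 133 tall, bolted down left or right of the dust box; a similar one without lever stands on the other side. The ball is 245 mm above the bench both at rest, 43 mm to the pivot's -x side, and at the stop, 43 mm to its +x side.
- shaker_pivot (a point): The lever's pivot, on the filter's axis, 155 mm above the bench, between two small cheeks (30 x 36 mm over all, tops at 170 mm). Axes are the filter's: z up; the lever swings in the x-z plane, its ball going from -x (robot side) over to +x. Does not move.
- shaker (a joint): Lever angle, rad: 0 at rest (leaning 26 degrees to the robot, held by its spring), 0.9 at its stop (26 degrees the other way). Pushed at the ball it needs about 2.5 N to start and 7 N at the stop; it springs back when let go.
- mallet_mid (a point): Bystander, to be left alone: hammer lying on the bench. Point at its middle.
- chisel_mid (a point): Bystander, to be left alone: orange-handled chisel lying flat, about 20 mm thick. Point at its middle.
- brush_mid (a point): Bystander, to be left alone: dust brush lying flat. Point at its middle.
- tile_red_mid (a point): Bystander, to be left alone: reddish stone sample 80 x 80 x 14 mm. Point at its middle.
- tile_pale_mid (a point): Bystander, to be left alone: pale marble sample 100 x 70 x 18 mm. Point at its middle.
- spray_mid (a point): Bystander, to be left alone: blue spray bottle, 64 across, 170 mm tall. Point at its middle.
- core_bit_mid (a point): Bystander, to be left alone: steel core-bit tube standing upright, 52 across, 90 mm tall. Point at its middle.

How it is judged:
On the way, in this order (a step that is already met when the one before it is completed fails the run):
1. the shaker lever reaches its stop (value of joint shaker above 0.82 rad), for 0.05 s.
2. the lever has sprung back to rest, with the hood still shut (value of joint shaker below 0.08 rad and value of joint hood below 0.1 rad), for 0.2 s.
3. the hood is raised past its balance point (value of joint hood above 1.09 rad), for 0.05 s.
4. the hood is brought back and held just below balance (value of joint hood between 0.72 and 1.02 rad and contact force between the fingers and hood above 0.1 N and velocity of joint hood between -0.1 and 0.1 rad/s), for 0.3 s.
At the end, for the whole second after the job is handed in: The fingers are holding the hood (contact force above 0.1 N) still (under 0.1 rad/s) between 0.72 and 1.02 rad open, i.e. about 2 to 19 degrees below its balance point at 1.05 rad, and the shaker lever is back at rest (under 0.08 rad) (all of step 4 and value of joint shaker below 0.08 rad); the arm keeps its last pose, push and grip.
It fails at once if the hood falls open towards its stop (value of joint hood above 1.5 rad).
It fails at once if a bystander is pushed more than 25 mm from its place (distance of any of mallet_mid, chisel_mid, brush_mid, tile_red_mid, tile_pale_mid, spray_mid, core_bit_mid from where it was at the start of the episode above 0.025 m).
It also fails if it takes over 64 s, if anything falls off the work surface, if the arm or the gripper's body presses on something with over 40 N, if the wrist force passes 120 N, or if a joint passes its speed limit or range.

## Working session

There is one attempt and no reset: what is moved stays moved. The work goes in short steps, Python scripts to look and compute and a tool call to move; the robot and the scene stay as the last step left them, time stands still between calls to the robot, and variables do not carry over. Pictures are saved under pics/ and viewed, at most 10 in all, crops included, and the job is handed in when it is done.

Besides the shell and the picture viewer there is one more tool, called after "Call:" by a JSON object that holds its "fn" and its "kwargs". arm_command: Moves the arm, as the interface text tells. Shifts and turns lie within -1 to 1; 1 stands for 100 mm of shift or 90 degrees of turn. Its arguments: {"type":"object","properties":{"motion":{"type":"array","items":{"type":"array","items":{"type":"array","items":{"type":"number","minimum":-1,"maximum":1}}}},"squeeze":{"type":"number"}},"required":["motion"]}

```bash
mkdir -p pics; cat > h.py <<'E'
import numpy as np, cv2
from bench import robot
def cap(n):
    im,d=robot.capture(n); return im,d,robot.get_calibration(n)
def cloud(d,c):
    h,w=d.shape; u,v=np.meshgrid(np.arange(w,dtype=np.float32),np.arange(h,dtype=np.float32))
    K=np.array([[c['fx'],0,c['cx']],[0,c['fy'],c['cy']],[0,0,1.]])
    p=cv2.undistortPoints(np.stack([u,v],-1).reshape(-1,1,2),K,np.array([c['k1'],0,0,0.])).reshape(h,w,2)
    P=np.dstack([p[...,0]*d,p[...,1]*d,d])
    return (P-np.array(c['t']))@np.array(c['R'])
E
python3 - <<'E'
from h import *
for n in('scene','top'):
    im,d,c=cap(n); cv2.imwrite(f'pics/{n}0.png',im[...,::-1]); np.savez(f'{n}0.npz',im=im,d=d,P=cloud(d,c))
o=robot.get_obs(); print(o['time'],o['ee_pos'],o['tcp_rot'])
E
```

```text
0.1 [0.18328295 0.51843623 0.30323319] [[-9.42819056e-01  3.33304744e-01 -4.17576571e-04]
 [ 3.33305006e-01  9.42818337e-01 -1.16511516e-03]
 [ 5.36043799e-06 -1.23767314e-03 -9.99999234e-01]]
```

View pics/scene0.png

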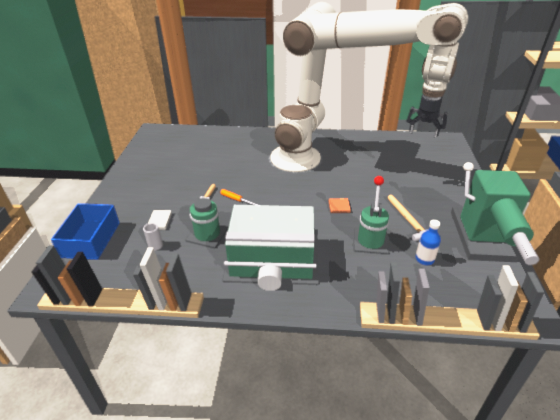

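View pics/top0.png

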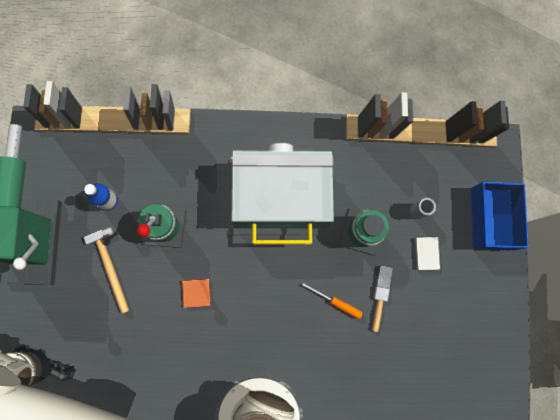

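The scene view looks from the far side. In the top view the red ball is at (143,231), the yellow handle bar at about (254-311,242), the hood at (232-333,150-222), and the gripper is at lower left. I'll measure the ball and the handle.

```bash
python3 - <<'E'
from h import *
for n in('top','scene'):
    z=np.load(n+'0.npz'); im=z['im'].astype(int);P=z['P'];r,g,b=im[...,0],im[...,1],im[...,2]
    ok=z['d']>0
    ball=ok&(r>150)&(g<60)&(b<60)&(P[...,2]>.2)
    print(n,'ball',ball.sum(),P[ball].mean(0),P[ball].max(0),P[ball].min(0))
    y=ok&(r>150)&(g>130)&(b<90)&(P[...,2]>.03)
    p=P[y]; print('yellow',len(p))
    if n=='top':
        p=p[p[:,2]<.2]; print(p.min(0),p.max(0))
        bar=p[p[:,0]<np.percentile(p[:,0],60)]; print('bar',bar.mean(0),np.polyfit(bar[:,1],bar[:,0],1), bar.min(0),bar.max(0))
        for lo,hi,nm in((0.12,.2,'hoodtop'),):
            m=ok&(P[...,2]>lo)&(P[...,2]<hi)&(abs(P[...,1])<.25)
            m[:140]=0;m[235:]=0;m[:,:225]=0;m[:,340:]=0
            q=P[m];print(nm,q.min(0),q.max(0));print(cv2.minAreaRect(q[:,:2].astype(np.float32)))
        m=ok&(g>r+25)&(g>b+5)&(P[...,2]>.1)&(P[...,2]<.15); m[:,:130]=0;m[:,185:]=0;m[:195]=0;m[250:]=0
        print('can',cv2.minEnclosingCircle(P[m][:,:2].astype(np.float32)),P[m].mean(0))
        for uv in((100,192),(98,236),(120,300),(197,293),(332,300),(428,207),(371,228),(158,222),(282,147)): print(uv,P[uv[1],uv[0]].round(3))
E
```

```text
top ball 105 [0.51750897 0.30787328 0.25649162] [0.53285385 0.32308953 0.26483699] [0.50394399 0.29471848 0.24437577]
yellow 336
[ 0.31725384 -0.33917553  0.03042505] [0.93554828 0.03509846 0.15979689]
bar [ 0.51296783 -0.04555928  0.1036156 ] [0.12673084 0.5187416 ] [ 0.31725384 -0.28185279  0.03042505] [0.51961894 0.03509846 0.1127864 ]
hoodtop [ 0.56423066 -0.18804888  0.12007059] [0.77064774 0.09716663 0.17561401]
((0.6675626039505005, -0.04546113312244415), (0.19942337274551392, 0.28057146072387695), 1.6418782472610474)
can ((0.5612961649894714, 0.3092477023601532), 0.04821005091071129) [0.5635804  0.30159992 0.13191806]
(100, 192) [0.637 0.474 0.128]
(98, 236) [0.522 0.504 0.027]
(120, 300) [0.333 0.422 0.028]
(197, 293) [0.363 0.196 0.009]
(332, 300) [ 0.354 -0.208  0.024]
(428, 207) [ 0.645 -0.503  0.033]
(371, 228) [ 0.556 -0.294  0.155]
(158, 222) [0.55  0.29  0.174]
(282, 147) [ 0.803 -0.044  0.078]
scene ball 53 [0.52723162 0.3080529  0.25331045] [0.5349146  0.3230833  0.26572193] [0.51541327 0.29548773 0.24147648]
yellow 289
```

Call:
{"fn": "arm_command", "kwargs": {"motion": [[[-1, -1, -0.3, 0, 0, 0, -0.216], [-1, -1, -0.3, 0, 0, 0, -0.216], [-1, -1, -0.3, 0, 0, 0, -0.216], [-1, -1, -0.3, 0, 0, 0, -0.216]]]}}

```text
time: 0.5
ee_pos: [0.269, 0.4558, 0.3037]
tcp_rot: [[-1.0, 0.002, -0.0], [0.002, 1.0, -0.0], [0.0, -0.0, -1.0]]
ft_force: [-0.2, 1.3, 0.1]
grip_width: 0.028
gripper_force: 0.0
```

Call:
{"fn": "arm_command", "kwargs": {"motion": [[[-1, -0.95, -0.74, 0, 0, 0, 0], [-1, -0.95, -0.74, 0, 0, 0, 0], [-1, -0.95, -0.74, 0, 0, 0, 0], [-1, -0.95, -0.74, 0, 0, 0, 0]]]}}

```text
time: 0.9
ee_pos: [0.3638, 0.382, 0.3035]
tcp_rot: [[-1.0, 0.005, -0.0], [0.005, 1.0, -0.001], [0.0, -0.001, -1.0]]
ft_force: [-0.2, 0.8, 0.2]
grip_width: -0.0002
gripper_force: 0.0
```

Call:
{"fn": "arm_command", "kwargs": {"motion": [[[-1, -0.95, -0.74, 0.05, 0, 0, 0], [-1, -0.95, -0.74, 0.05, 0, 0, 0], [-1, -0.95, -0.74, 0.05, 0, 0, 0], [-1, -0.95, -0.74, 0.05, 0, 0, 0], [-1, -0.95, -0.74, 0.05, 0, 0, 0]]]}}

```text
time: 1.4
ee_pos: [0.4569, 0.3098, 0.2986]
tcp_rot: [[-1.0, 0.001, -0.001], [0.001, 1.0, 0.0], [0.001, 0.0, -1.0]]
ft_force: [-0.5, -0.2, 0.3]
grip_width: 0.0003
gripper_force: 0.0
```

```bash
python3 - <<'E'
from h import *
o=robot.get_obs(); print(o['time'],o['ee_pos'])
im,d,c=cap('top'); P=cloud(d,c)
cv2.imwrite('pics/t1.png',cv2.resize(im[120:330,60:340,::-1],(800,600)))
E
```

```text
1.4 [0.45685029 0.30977313 0.29860316]
```

View pics/t1.png

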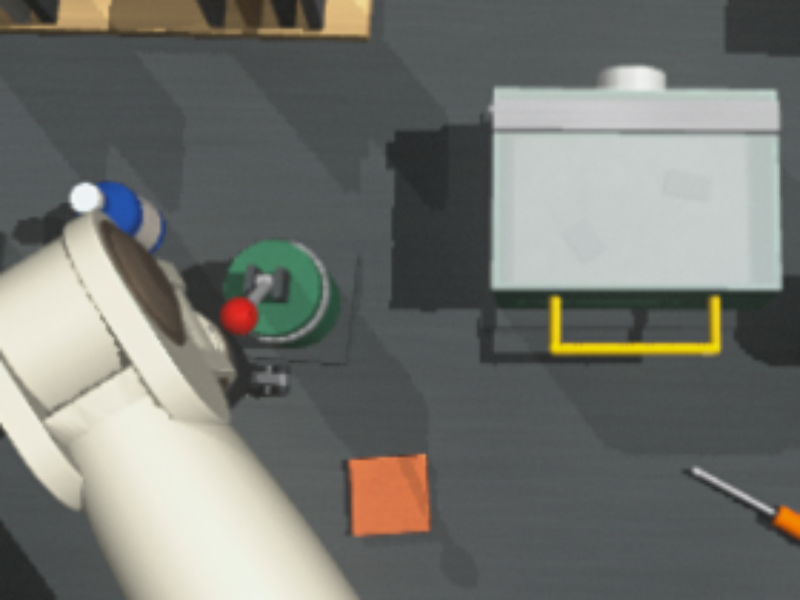

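The crop shows the ball at (238,315) and a dark gripper part at (270,380). I'll check with depth that this part is fingertip and how it lines up with the ball.

```bash
python3 - <<'E'
from h import *
for n in('top','scene'):
    im,d,c=cap(n); P=cloud(d,c)
    m=(d>0)&(abs(P[...,0]-.457)<.06)&(abs(P[...,1]-.31)<.07)&(P[...,2]>.19)&(P[...,2]<.31)
    r=im[...,0].astype(int); red=(r>130)&(im[...,1]<60)
    for s,k in(('grip',m&~red&(P[...,0]<.49)),('ball',m&red)):
        q=P[k]; print(n,s,len(q))
        for lo in np.arange(.2,.3,.02):
            e=q[(q[:,2]>=lo)&(q[:,2]<lo+.02)]
            if len(e): print(round(lo,2),len(e),e.min(0).round(3),e.max(0).round(3))
E
```

```text
top grip 33
0.22 4 [0.445 0.304 0.225] [0.448 0.307 0.237]
0.24 2 [0.449 0.299 0.249] [0.449 0.301 0.251]
0.26 2 [0.443 0.282 0.278] [0.443 0.284 0.279]
0.28 20 [0.444 0.262 0.281] [0.469 0.289 0.299]
top ball 58
0.24 47 [0.503 0.295 0.244] [0.517 0.322 0.26 ]
0.26 11 [0.508 0.305 0.26 ] [0.516 0.32  0.264]
scene grip 295
0.22 13 [0.455 0.3   0.23 ] [0.467 0.318 0.24 ]
0.24 40 [0.453 0.295 0.24 ] [0.47  0.32  0.259]
0.26 59 [0.444 0.278 0.26 ] [0.471 0.343 0.28 ]
0.28 121 [0.441 0.261 0.28 ] [0.474 0.356 0.3  ]
scene ball 1
0.24 1 [0.516 0.3   0.255] [0.516 0.3   0.255]
```

Call:
{"fn": "arm_command", "kwargs": {"motion": [[[-1, -0.3, 0, 0, 0, 0, 0], [-1, -0.5, 0, 0, 0, 0, 0], [-1, -0.7, 0, 0, 0, 0, 0], [-1, -0.9, 0, 0, 0, 0, 0], [-1, -1, 0, 0, 0, 0, 0], [-1, -1, 0, 0, 0, 0, 0]]]}}

```text
time: 2.15
ee_pos: [0.5572, 0.3095, 0.2986]
tcp_rot: [[-1.0, 0.0, -0.001], [0.0, 1.0, -0.0], [0.001, -0.0, -1.0]]
ft_force: [-5.6, -0.4, 1.8]
grip_width: 0.0002
gripper_force: 2.8
```

Call:
{"fn": "arm_command", "kwargs": {"motion": [[[-1, -0.1, 0, 0, 0, 0, 0], [-1, -0.17, 0, 0, 0, 0, 0], [-1, -0.17, 0, 0, 0, 0, 0]]]}}

```text
time: 2.45
ee_pos: [0.5732, 0.3095, 0.2978]
tcp_rot: [[-1.0, -0.0, -0.003], [-0.0, 1.0, -0.001], [0.003, -0.001, -1.0]]
ft_force: [-8.3, -0.6, -2.8]
grip_width: -0.0002
gripper_force: 3.7
```

```bash
cat > ball.py <<'E'
from h import *
print(robot.get_obs()['ft_force'],robot.get_obs()['ee_pos'])
for n in('scene','top'):
    im,d,c=cap(n);P=cloud(d,c);k=(d>0)&(im[...,0]>130)&(im[...,1]<60)&(im[...,2]<60)&(P[...,2]>.2)&(P[...,2]<.3)
    if k.any(): print(n,k.sum(),P[k].min(0).round(3),P[k].max(0).round(3))
E
python3 ball.py
```

```text
[-8.34179611 -0.62702275 -2.80503915] [0.57320723 0.30946415 0.29777166]
scene 63 [0.591 0.291 0.24 ] [0.619 0.318 0.266]
top 14 [0.599 0.293 0.247] [0.614 0.302 0.26 ]
```

Call:
{"fn": "arm_command", "kwargs": {"motion": [[[-1, -0.05, 0, 0, 0, 0, 0], [-1, -0.05, 0, 0, 0, 0, 0]]]}}

```text
time: 2.75
ee_pos: [0.5775, 0.3096, 0.2979]
tcp_rot: [[-1.0, -0.001, -0.004], [-0.001, 1.0, -0.0], [0.004, -0.0, -1.0]]
ft_force: [-8.1, -0.0, -3.4]
grip_width: -0.0004
gripper_force: 4.1
```

Call:
{"fn": "arm_command", "kwargs": {"motion": [[[-1, -0.06, 0, 0, 0, 0, 0], [-1, -0.06, 0, 0, 0, 0, 0]]]}}

```text
time: 2.95
ee_pos: [0.5794, 0.3097, 0.2977]
tcp_rot: [[-1.0, -0.002, -0.014], [-0.002, 1.0, -0.001], [0.014, -0.001, -1.0]]
ft_force: [-35.1, -1.5, -0.3]
grip_width: -0.0003
gripper_force: 17.2
```

```bash
python3 ball.py
```

```text
[-35.05939205  -1.53212819  -0.26247019] [0.57942197 0.30969486 0.29774413]
scene 69 [0.601 0.291 0.238] [0.622 0.317 0.265]
top 10 [0.607 0.291 0.249] [0.617 0.299 0.258]
```

At the stop (force jumped to 35 N). Retract.

Call:
{"fn": "arm_command", "kwargs": {"motion": [[[-1, 0.3, 0, 0, 0, 0, 0], [-1, 0.6, 0, 0, 0, 0, 0], [-1, 0.9, 0, 0, 0, 0, 0], [-1, 1, 0, 0, 0, 0, 0], [-1, 1, 0, 0, 0, 0, 0]]]}}

```text
time: 3.55
ee_pos: [0.4841, 0.3094, 0.2998]
tcp_rot: [[-1.0, -0.001, 0.002], [-0.001, 1.0, 0.001], [-0.002, 0.001, -1.0]]
ft_force: [0.4, 1.0, -0.1]
grip_width: 0.0001
gripper_force: 0.0
```

Call:
{"fn": "arm_command", "kwargs": {"motion": [[[-1, 0.6, 0, 0, 0, 0, 0], [-1, 0.6, 0, 0, 0, 0, 0], [-1, 0.6, 0, 0, 0, 0, 0], [-1, 0.6, 0, 0, 0, 0, 0], [-1, 0.6, 0, 0, 0, 0, 0]]]}}

```text
time: 4.05
ee_pos: [0.4266, 0.309, 0.2989]
tcp_rot: [[-1.0, 0.001, 0.001], [0.001, 1.0, 0.0], [-0.001, 0.0, -1.0]]
ft_force: [0.1, -0.1, 0.4]
grip_width: 0.0
gripper_force: 0.0
```

```bash
python3 ball.py
```

```text
[ 0.14275863 -0.14236733  0.39389951] [0.42661566 0.30895213 0.2988748 ]
scene 54 [0.519 0.296 0.238] [0.534 0.323 0.264]
top 114 [0.503 0.295 0.244] [0.533 0.322 0.265]
```

Call:
{"fn": "arm_command", "kwargs": {"motion": [[[0, 0, -0.5, 0, 0, 0, 0], [0, 0, -1, 0, 0, 0, 0], [0, 0, -1, 0, 0, 0, 0]]]}}

```text
time: 4.45
ee_pos: [0.4259, 0.2049, 0.2994]
tcp_rot: [[-1.0, 0.005, 0.001], [0.005, 1.0, -0.001], [-0.001, -0.001, -1.0]]
ft_force: [0.9, 0.9, -0.1]
grip_width: 0.0421
gripper_force: 0.0
```

Call:
{"fn": "arm_command", "kwargs": {"motion": [[[0, 0, -0.5, 0, 0, 0, 0], [0, 0, -1, 0, 0, 0, 0], [0, 0, -1, 0, 0, 0, 0], [0, 0, -1, 0, 0, 0, 0]]]}}

```text
time: 4.85
ee_pos: [0.426, 0.1079, 0.2991]
tcp_rot: [[-1.0, 0.004, 0.001], [0.004, 1.0, 0.0], [-0.001, 0.0, -1.0]]
ft_force: [0.1, -0.2, 0.4]
grip_width: 0.0426
gripper_force: 0.0
```

```bash
cat > go.py <<'E'
import sys
from h import *
from scipy.spatial.transform import Rotation as S
H=np.array([.7675,-.0426,.07]); yaw=np.deg2rad(1.64); tilt=np.deg2rad(35)
Y=S.from_euler('z',yaw).as_matrix()
def Rt(sgn=1,t=tilt):
    z=np.array([np.sin(t),0,-np.cos(t)]); x=np.array([0,sgn,0.]); return Y@np.stack([x,np.cross(z,x),z],1)
def bar(th):
    a=th+np.arctan2(.03,.252); r=np.hypot(.03,.252); return H+Y@np.array([-r*np.cos(a),0,r*np.sin(a)])
def cmd(p,R):
    o=robot.get_obs(); A=np.array(o['tcp_rot'])
    return np.r_[A.T@(p-o['ee_pos'])/.1, S.from_matrix(A.T@R).as_rotvec()/(np.pi/2)].round(3)
E
python3 - <<'E'
from go import *
o=robot.get_obs(); print(o['time'],o['ee_pos'],np.round(o['q'],2)); print(bar(0))
z=np.load('top0.npz');im=z['im'].astype(int);P=z['P'];k=(im[...,0]>150)&(im[...,1]>130)&(im[...,2]<90)&(z['d']>0)
k[:238]=0;k[248:]=0;q=P[k];print(len(q),np.median(q,0),q.min(0),q.max(0))
for s in(1,-1):
    R=Rt(s); g=bar(0)-.054*R[:,2]; print(s,'grasp',g,'pre',cmd(g-.08*R[:,2],R))
E
```

```text
4.85 [0.42599205 0.10791565 0.29908085] [ 0.25 -0.18 -0.09  1.66  0.    0.25]
[ 0.51560322 -0.04981211  0.1       ]
249 [ 0.51617468 -0.05011932  0.10427399] [ 0.4976021  -0.13340026  0.02367086] [0.52891929 0.50577614 0.1127864 ]
1 grasp [ 0.48464278 -0.05069855  0.14423421] pre [-0.133 -1.599  0.893 -0.308 -0.298  0.946]
-1 grasp [ 0.48464278 -0.05069855  0.14423421] pre [-0.133 -1.599  0.893  0.301 -0.31  -0.986]
```

Call:
{"fn": "arm_command", "kwargs": {"motion": [[[0, 0, -0.8, 0, -0.308, -0.298, 0.946], [0, 0, -0.8, 0, -0.308, -0.298, 0.946], [0, 0, -0.8, 0, -0.308, -0.298, 0.946], [0, 0, -0.8, 0, -0.308, -0.298, 0.946], [0, 0, -0.8, 0, -0.308, -0.298, 0.946], [0, 0, -0.8, 0, -0.308, -0.298, 0.946], [0, 0, -0.8, 0, -0.308, -0.298, 0.946], [0, 0, -0.8, 0, -0.308, -0.298, 0.946], [0, 0, -0.8, 0, -0.308, -0.298, 0.946], [0, 0, -0.8, 0, -0.308, -0.298, 0.946], [0, 0, -0.8, 0, -0.308, -0.298, 0.946], [0, 0, -0.8, 0, -0.308, -0.298, 0.946], [0, 0, -0.8, 0, -0.308, -0.298, 0.946]]]}}

```text
time: 6.15
ee_pos: [0.4254, 0.0299, 0.2991]
tcp_rot: [[-0.038, 0.819, 0.572], [0.999, 0.032, 0.021], [-0.001, 0.573, -0.82]]
ft_force: [-0.3, -0.9, -0.2]
grip_width: 0.0427
gripper_force: 0.0
```

```bash
python3 - <<'E'
from go import *
o=robot.get_obs(); print(o['time'],o['ee_pos'],np.round(o['q'],2))
R=Rt(1); g=bar(0)-.054*R[:,2]; print('pre',cmd(g-.08*R[:,2],R))
E
```

```text
6.15 [0.42540197 0.02991391 0.2990869 ] [ 0.08 -0.74 -0.57  1.13 -0.03  1.61]
pre [-0.823 -0.428  0.792 -0.001 -0.003  0.005]
```

Call:
{"fn": "arm_command", "kwargs": {"motion": [[[0, -0.4, -0.2, 0.3, 0, 0, 0], [0, -0.82, -0.43, 0.79, 0, 0, 0.005], [0, -0.82, -0.43, 0.79, 0, 0, 0.005], [0, -0.82, -0.43, 0.79, 0, 0, 0.005], [0, -0.82, -0.43, 0.79, 0, 0, 0.005]]]}}

```text
time: 6.65
ee_pos: [0.4384, -0.0528, 0.2101]
tcp_rot: [[-0.027, 0.82, 0.572], [1.0, 0.019, 0.019], [0.004, 0.573, -0.82]]
ft_force: [0.7, 0.1, 0.7]
grip_width: 0.043
gripper_force: 0.0
```

```bash
python3 - <<'E'
from go import *
o=robot.get_obs(); print(o['time'],o['ee_pos'],o['ft_force'])
R=Rt(1); g=bar(0)-.054*R[:,2]; print('grasp',cmd(g,R))
im,d,c=cap('top'); cv2.imwrite('pics/t2.png',cv2.resize(im[150:300,180:380,::-1],(800,600),interpolation=cv2.INTER_CUBIC))
E
```

```text
6.65 [ 0.43836269 -0.05280018  0.21010545] [0.71173033 0.09586752 0.71566835]
grasp [ 0.006  0.003  0.805 -0.001 -0.002 -0.003]
```

View pics/t2.png

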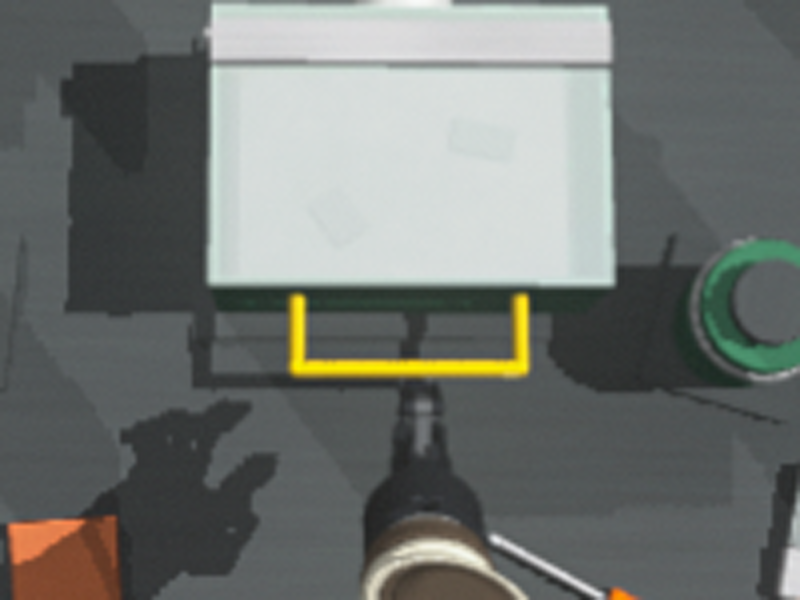

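The gripper, at (420,400), is lined up with the middle of the handle bar at (410,368). I'll advance and close.

Call:
{"fn": "arm_command", "kwargs": {"motion": [[[0, 0, 0, 0.3, 0, 0, 0], [0, 0, 0, 0.6, 0, 0, 0], [0, 0, 0, 0.81, 0, 0, 0], [0, 0, 0, 0.81, 0, 0, 0], [0, 0, 0, 0.81, 0, 0, 0]]]}}

```text
time: 7.2
ee_pos: [0.4849, -0.0505, 0.1445]
tcp_rot: [[-0.028, 0.819, 0.573], [1.0, 0.02, 0.02], [0.004, 0.574, -0.819]]
ft_force: [-0.3, 0.2, 0.2]
grip_width: 0.0422
gripper_force: 0.0
```

Call:
{"fn": "arm_command", "kwargs": {"motion": [[[-1, 0, 0, 0, 0, 0, 0], [-1, 0, 0, 0, 0, 0, 0], [-1, 0, 0, 0, 0, 0, 0], [-1, 0, 0, 0, 0, 0, 0], [-1, 0, 0, 0, 0, 0, 0], [-1, 0, 0, 0, 0, 0, 0]]], "squeeze": 30}}

```text
time: 7.8
ee_pos: [0.4845, -0.0512, 0.1448]
tcp_rot: [[-0.026, 0.818, 0.575], [1.0, 0.019, 0.019], [0.005, 0.575, -0.818]]
ft_force: [-6.9, 0.5, 5.4]
grip_width: 0.0107
gripper_force: 29.2
```

```bash
python3 - <<'E'
from go import *
o=robot.get_obs(); A=np.array(o['tcp_rot']); p0=np.array(o['ee_pos']); print(p0,p0+.054*A[:,2],bar(0))
for th in(.06,.12,.2,.28,.36,.44,.52,.6,.68,.76,.84,.92,1.0,1.06,1.12): print(th,(A.T@(bar(th)-bar(0))/.1).round(3))
E
```

```text
[ 0.48454297 -0.05124364  0.14475484] [ 0.51556729 -0.0502339   0.10056805] [ 0.51560322 -0.04981211  0.1       ]
0.06 [ 0.001  0.105 -0.11 ]
0.12 [ 0.001  0.216 -0.214]
0.2 [ 0.003  0.374 -0.342]
0.28 [ 0.004  0.542 -0.456]
0.36 [ 0.005  0.718 -0.557]
0.44 [ 0.006  0.902 -0.644]
0.52 [ 0.007  1.091 -0.715]
0.6 [ 0.008  1.287 -0.771]
0.68 [ 0.009  1.485 -0.811]
0.76 [ 0.01   1.687 -0.836]
0.84 [ 0.011  1.89  -0.844]
0.92 [ 0.012  2.093 -0.836]
1.0 [ 0.013  2.294 -0.811]
1.06 [ 0.013  2.444 -0.783]
1.12 [ 0.014  2.591 -0.745]
```

Call:
{"fn": "arm_command", "kwargs": {"motion": [[[-1, 0, 0.05, -0.055, 0, 0, 0], [-1, 0, 0.105, -0.11, 0, 0, 0], [-1, 0, 0.16, -0.163, 0, 0, 0], [-1, 0, 0.216, -0.214, 0, 0, 0], [-1, 0, 0.295, -0.28, 0, 0, 0], [-1, 0, 0.374, -0.342, 0, 0, 0], [-1, 0, 0.374, -0.342, 0, 0, 0], [-1, 0, 0.374, -0.342, 0, 0, 0]]]}}

```text
time: 8.6
ee_pos: [0.4943, -0.051, 0.1922]
tcp_rot: [[-0.026, 0.821, 0.57], [1.0, 0.018, 0.019], [0.005, 0.57, -0.821]]
ft_force: [-16.0, 3.4, -0.3]
grip_width: 0.0107
gripper_force: 30.9
```

```bash
cat > st.py <<'E'
from go import *
o=robot.get_obs(); A=np.array(o['tcp_rot']); b=np.array(o['ee_pos'])+.054*A[:,2]
v=Y.T@(b-H); th=np.arctan2(v[2],-v[0])-np.arctan2(.03,.252)
print(o['time'],'theta',th.round(3),'r',np.hypot(v[0],v[2]).round(4),'ft',np.round(o['ft_force'],1),o['grip_width'])
for t in map(float,sys.argv[1:]): print(t,(A.T@(bar(t)-b)/.1).round(3), (A.T@(bar(t)-bar(th))/.1).round(3))
E
python3 st.py .24 .28 .32 .36 .4 .44 .48 .52
```

```text
8.6 theta 0.192 r 0.2547 ft [-16.    3.4  -0.3] 0.010709454228173695
0.24 [ 0.005  0.104 -0.064] [ 0.001  0.098 -0.071]
0.28 [ 0.006  0.188 -0.12 ] [ 0.001  0.183 -0.128]
0.32 [ 0.006  0.275 -0.173] [ 0.002  0.269 -0.18 ]
0.36 [ 0.007  0.364 -0.222] [ 0.003  0.358 -0.229]
0.4 [ 0.008  0.454 -0.268] [ 0.003  0.449 -0.275]
0.44 [ 0.008  0.547 -0.31 ] [ 0.004  0.541 -0.317]
0.48 [ 0.009  0.641 -0.348] [ 0.004  0.635 -0.355]
0.52 [ 0.009  0.736 -0.382] [ 0.005  0.731 -0.389]
```

Call:
{"fn": "arm_command", "kwargs": {"motion": [[[-1, 0, -0.015, -0.012, 0, 0, 0], [-1, 0, 0.04, -0.05, 0, 0, 0], [-1, 0, 0.083, -0.083, 0, 0, 0], [-1, 0, 0.168, -0.14, 0, 0, 0], [-1, 0, 0.255, -0.192, 0, 0, 0], [-1, 0, 0.343, -0.241, 0, 0, 0], [-1, 0, 0.434, -0.287, 0, 0, 0], [-1, 0, 0.526, -0.329, 0, 0, 0], [-1, 0, 0.62, -0.367, 0, 0, 0], [-1, 0, 0.715, -0.4, 0, 0, 0], [-1, 0, 0.715, -0.4, 0, 0, 0]]]}}

```text
time: 9.7
ee_pos: [0.5321, -0.0502, 0.2687]
tcp_rot: [[-0.027, 0.818, 0.575], [1.0, 0.019, 0.02], [0.005, 0.575, -0.818]]
ft_force: [-6.8, 5.5, 1.0]
grip_width: 0.0109
gripper_force: 32.0
```

```bash
python3 st.py .56 .6 .64 .68 .72 .76 .8 .84 .88
```

```text
9.7 theta 0.529 r 0.2563 ft [-6.8  5.5  1. ] 0.010896781346000695
0.56 [0.007 0.083 0.001] [ 0.     0.076 -0.023]
0.6 [ 0.007  0.181 -0.025] [ 0.001  0.174 -0.049]
0.64 [ 0.008  0.28  -0.047] [ 0.001  0.273 -0.071]
0.68 [ 0.008  0.38  -0.065] [ 0.002  0.373 -0.089]
0.72 [ 0.009  0.481 -0.08 ] [ 0.002  0.473 -0.103]
0.76 [ 0.009  0.582 -0.09 ] [ 0.003  0.574 -0.113]
0.8 [ 0.01   0.683 -0.096] [ 0.003  0.676 -0.119]
0.84 [ 0.01   0.785 -0.098] [ 0.004  0.777 -0.121]
0.88 [ 0.011  0.886 -0.095] [ 0.004  0.879 -0.119]
```

Call:
{"fn": "arm_command", "kwargs": {"motion": [[[-1, 0.01, 0.076, -0.02, 0, 0, 0], [-1, 0.01, 0.174, -0.045, 0, 0, 0], [-1, 0.01, 0.273, -0.066, 0, 0, 0], [-1, 0.01, 0.373, -0.084, 0, 0, 0], [-1, 0.01, 0.473, -0.097, 0, 0, 0], [-1, 0.01, 0.574, -0.107, 0, 0, 0], [-1, 0.01, 0.676, -0.112, 0, 0, 0], [-1, 0.01, 0.777, -0.114, 0, 0, 0], [-1, 0.01, 0.879, -0.112, 0, 0, 0], [-1, 0.01, 0.879, -0.112, 0, 0, 0]]]}}

```text
time: 10.7
ee_pos: [0.598, -0.048, 0.328]
tcp_rot: [[-0.026, 0.817, 0.575], [1.0, 0.019, 0.019], [0.004, 0.576, -0.818]]
ft_force: [-5.8, 3.3, 6.6]
grip_width: 0.0106
gripper_force: 33.7
```

```bash
python3 st.py .92 .96 1.0 1.04 1.08 1.12 1.15 1.18
```

```text
10.7 theta 0.878 r 0.2547 ft [-5.8  3.3  6.6] 0.010643959934508162
0.92 [0.005 0.107 0.016] [0.    0.107 0.006]
0.96 [0.006 0.208 0.026] [0.001 0.208 0.017]
1.0 [0.006 0.308 0.04 ] [0.001 0.309 0.031]
1.04 [0.006 0.408 0.059] [0.002 0.409 0.049]
1.08 [0.007 0.507 0.081] [0.002 0.508 0.072]
1.12 [0.007 0.605 0.107] [0.002 0.606 0.098]
1.15 [0.007 0.678 0.129] [0.003 0.679 0.12 ]
1.18 [0.008 0.75  0.154] [0.003 0.751 0.144]
```

Call:
{"fn": "arm_command", "kwargs": {"motion": [[[-1, 0.005, 0.107, -0.005, 0, 0, 0], [-1, 0.005, 0.208, 0.005, 0, 0, 0], [-1, 0.005, 0.309, 0.02, 0, 0, 0], [-1, 0.005, 0.409, 0.04, 0, 0, 0], [-1, 0.005, 0.508, 0.06, 0, 0, 0], [-1, 0.005, 0.606, 0.088, 0, 0, 0], [-1, 0.005, 0.7, 0.117, 0, 0, 0], [-1, 0.005, 0.7, 0.117, 0, 0, 0], [-1, 0.005, 0.7, 0.117, 0, 0, 0]]]}}

```text
time: 11.6
ee_pos: [0.661, -0.0461, 0.3564]
tcp_rot: [[-0.026, 0.819, 0.573], [1.0, 0.019, 0.019], [0.005, 0.573, -0.819]]
ft_force: [-1.1, 1.5, 1.8]
grip_width: 0.0109
gripper_force: 33.9
```

```bash
python3 st.py 1.12 1.08 1.04 1.0 .96 .92 .88; python3 - <<'E'
from go import *
n='scene'; im,d,c=cap(n);P=cloud(d,c); k=(d>0)&(abs(P[...,1]+.045)<.16)&(P[...,2]>.07)&(P[...,0]>.66)&(P[...,0]<.9)&(P[...,2]<.4)
for s in(-.13,.04):
    q=P[k&(abs(P[...,1]-s)<.01)][:,[0,2]].astype(np.float32); print(s,len(q), q[::max(1,len(q)//12)].round(3).tolist())
cv2.imwrite('pics/s2.png',cv2.resize(im[60:330,160:430,::-1],(600,600)))
E
```

```text
11.6 theta 1.15 r 0.2537 ft [-1.1  1.5  1.8] 0.010884591006953338
1.12 [ 0.003 -0.072 -0.022] [-0.    -0.072 -0.022]
1.08 [ 0.003 -0.17  -0.048] [-0.001 -0.171 -0.048]
1.04 [ 0.002 -0.269 -0.07 ] [-0.001 -0.27  -0.07 ]
1.0 [ 0.002 -0.369 -0.088] [-0.002 -0.37  -0.088]
0.96 [ 0.001 -0.47  -0.102] [-0.002 -0.47  -0.102]
0.92 [ 0.001 -0.571 -0.112] [-0.002 -0.571 -0.112]
0.88 [ 0.    -0.672 -0.118] [-0.003 -0.672 -0.117]
-0.13 528 [[0.6899999976158142, 0.3199999928474426], [0.7099999785423279, 0.2840000092983246], [0.7440000176429749, 0.2800000011920929], [0.7689999938011169, 0.27799999713897705], [0.777999997138977, 0.25699999928474426], [0.7839999794960022, 0.23899999260902405], [0.7940000295639038, 0.2240000069141388], [0.8050000071525574, 0.20499999821186066], [0.8080000281333923, 0.18400000035762787], [0.8220000267028809, 0.16699999570846558], [0.8389999866485596, 0.15399999916553497], [0.8460000157356262, 0.13500000536441803]]
0.04 526 [[0.6890000104904175, 0.3190000057220459], [0.7089999914169312, 0.2879999876022339], [0.7350000143051147, 0.27799999713897705], [0.7630000114440918, 0.27799999713897705], [0.7689999938011169, 0.26100000739097595], [0.7770000100135803, 0.23899999260902405], [0.7910000085830688, 0.22300000488758087], [0.7950000166893005, 0.2029999941587448], [0.8050000071525574, 0.18799999356269836], [0.8119999766349792, 0.164000004529953], [0.8289999961853027, 0.1509999930858612], [0.8389999866485596, 0.13600000739097595], [0.8399999737739563, 0.10999999940395355]]
```

View pics/s2.png

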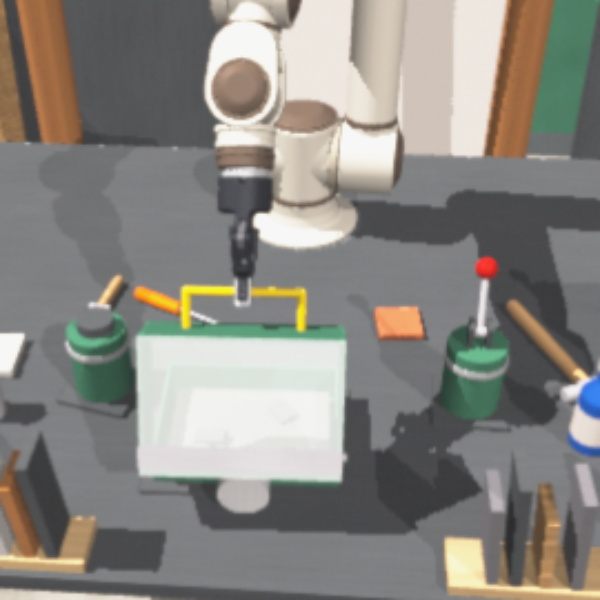

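The fingers hold the bar at (243,290) with the hood about 66° up, and the lever is at rest. Now I bring the hood back to about 0.88 rad.

Call:
{"fn": "arm_command", "kwargs": {"motion": [[[-1, 0, -0.072, -0.022, 0, 0, 0], [-1, 0, -0.171, -0.048, 0, 0, 0], [-1, 0, -0.27, -0.07, 0, 0, 0], [-1, 0, -0.37, -0.088, 0, 0, 0], [-1, 0, -0.47, -0.102, 0, 0, 0], [-1, 0, -0.571, -0.112, 0, 0, 0], [-1, 0, -0.62, -0.116, 0, 0, 0], [-1, 0, -0.672, -0.118, 0, 0, 0], [-1, 0, -0.672, -0.118, 0, 0, 0], [-1, 0, -0.672, -0.118, 0, 0, 0], [-1, 0, -0.672, -0.118, 0, 0, 0], [-1, 0, -0.672, -0.118, 0, 0, 0], [-1, 0, -0.672, -0.118, 0, 0, 0], [-1, 0, -0.672, -0.118, 0, 0, 0], [-1, 0, -0.672, -0.118, 0, 0, 0]]]}}

```text
time: 13.15
ee_pos: [0.5992, -0.0479, 0.328]
tcp_rot: [[-0.025, 0.819, 0.573], [1.0, 0.018, 0.018], [0.004, 0.574, -0.819]]
ft_force: [-3.3, -3.9, 4.7]
grip_width: 0.011
gripper_force: 33.8
```

```bash
python3 st.py; python3 ball.py; python3 - <<'E'
from h import *
im,d,c=cap('scene'); cv2.imwrite('pics/s3.png',cv2.resize(im[60:330,160:430,::-1],(600,600)))
E
```

```text
13.15 theta 0.881 r 0.2541 ft [-3.3 -3.9  4.7] 0.010972501894486696
[-3.28958793 -3.92712757  4.68675886] [ 0.59918295 -0.0478703   0.32796672]
scene 71 [0.511 0.294 0.241] [0.536 0.324 0.265]
top 117 [0.502 0.295 0.245] [0.533 0.322 0.266]
```

View pics/s3.png

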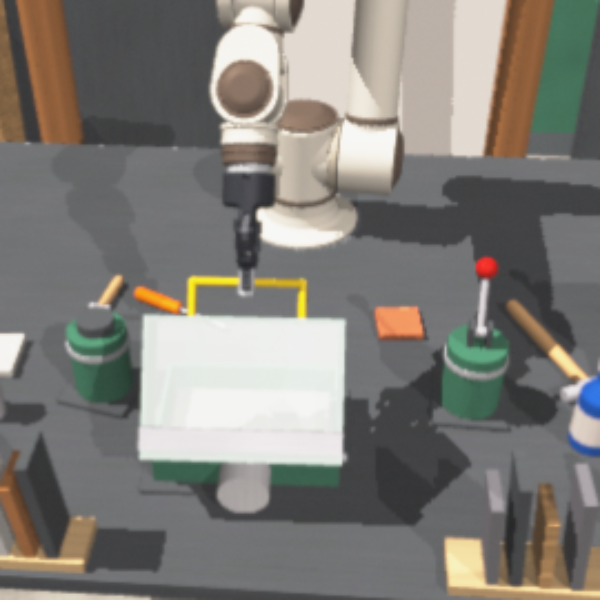

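The fingers still grip the bar at (247,285) with the hood at about 0.88 rad. The ball is at rest at (486,268), and the bystanders in view haven't moved. Handing in.

```bash
python3 -c "
from bench import robot
print(robot.sign_off())"
```

```text
the job is handed in; nothing more can be done
None
```

I pushed the shaker lever to its stop and it sprang back to rest. I then raised the hood to about 1.15 rad and brought it back, and handed the job in at about 13 s with the gripper holding it still at about 0.88 rad; the hand-in returned no verdict.

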